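# Build up a prism mould on the vibrating table's locating pins

### The arm

A 6-joint arm with a two-finger parallel gripper is mounted at the origin on the work surface; the furniture and walls round the work are solid. World frame = base frame: x ahead of the robot, y to its left, z up, the work surface at z = 0. Lengths are in m, angles in degrees, forces in N, time in s.
With the tool pointing down it reaches from about 0.3 to 0.75 m from the base axis. Payload 8.5 kg.
Tool frame: the origin (TCP) lies on the centre line of the jaws, within the pads' length; the fingertips stand 11 mm ahead of it and the grasp point (between the pads) lies 8 mm behind it; z points along the fingers, y is the line along which they close (so a half turn about z gives the same grasp; the last joint's range is limited). The gripper opens to 85 mm and grips with 20 to 120 N. Pads are 22 mm wide; open, the fingers measure 114 mm over their backs; the gripper's body (76 mm by 85 mm) begins 54 mm behind the grasp point. The pads swing forward as they close: fully open they stand 13 mm farther back than shut.
Start: joints at [-76.507, 21.807, 74.336, -0, 83.858, -12.336], TCP at [0.24, -0.495, 0.242] pointing down, gripper open.
Joint ranges: [-178.18, 178.18], [-50.72, 133.34], [12.68, 142.11], [-81.47, 261.47], [9.98, 163.14], [-165.26, 165.26]. Speed limits (degrees/s): [136.94, 136.94, 180, 180, 180, 180].

### API

Orientations are given as a 3x3 rotation matrix whose columns are the frame's x, y, z axes.
In Python, from rig import env, get_image gives the robot as it stands (env), with the cameras as plain functions.
- The arm moves only by the tool step_hand, called after "Call:" by a JSON object that holds its "api" and its "payload". Schema: {"type":"object","properties":{"segments":{"type":"array","items":{"type":"object","properties":{"sx":{"type":"number"},"sy":{"type":"number"},"sz":{"type":"number"},"twist":{"type":"number"},"jaw":{"type":"number"}},"additionalProperties":false,"required":["jaw"]},"minItems":1,"maxItems":10},"force":{"type":"number"},"only":{"type":"string"},"quiet":{"type":"boolean"},"lines":{"type":"string"}},"required":["segments"],"additionalProperties":false}. segments is a list of rows, 1 to 10 of them, each an object with the fields sx, sy, sz (the shift in shares of the most that a row can go, 1 being 50 mm), twist (a turn about the tool's z in parts of the range, where 1.0 means 180 degrees), jaw (the finger opening in m); a field left out counts as zero (the opening has to be given); each row shifts and turns the commanded pose from where the row before left it, along the tool's axes as they then stand; what a row does not reach is not made up. A row lasts 1/10 s, in which the tool goes at most 0.05 m and 8.59 degrees, less where a joint would pass 70% of its speed; a pose out of reach is approached as far as the arm can. The fingers move at their own pace and stop on an object; force is the grip in N (left out, the last holds). Time passes only in rows, so rows that do not move let the fingers close. The tool returns the time, the measured TCP pose, the force, the opening and the grip force at its end. only (a regular expression) keeps the lines of the reply that match it, lines (a string "A,B") keeps lines A to B, and quiet returns only ok. A shift or turn number past 1, either way, is cut back to 1. Input that does not fit is refused with a message, and nothing moves.
- env.observe(): the state, without advancing time (a new reading comes with each control period).
- get_image(name): name is "scene" or "top"; returns a dict with "pixels" (420x560x3 uint8, red, green, blue), "K" (3x3 intrinsics, pixels), "extrinsics" (4x4, takes a point from world to camera coordinates). Camera axes: x right, y down, z forward; pixel columns grow to the right and rows downward; lengths in m; the calibration is good to about 2 mm. A picture is of the moment at which its call begins. There is no depth.
- env.close_job(): hands the job in; it is judged then, once.
The state is a dict: "time_s": time; "q": joint angles; "qvel": joint speeds; "joint_efforts": joint torques, N m; "position": TCP position; "tool_rot": TCP orientation; "ft_force": force on the tool from outside, world axes, zero at the start; "wrist_torque": the same for the moment, N m; "grip_width": finger opening in m; "gripper_force": force on a finger pad.
Only numpy, scipy, OpenCV 4.12 (cv2) and the standard library are available. Lean on these libraries where they do the work, as an engineer would, in place of code of your own. Each camera call takes 0.05 s, during which the arm holds its last target. There are 200 camera calls.

### The job

Build up the empty mortar mould on the vibrating table: lay its flat base plate on the bed with its two holes over the locating pins, then bring the mould frame over the plate, lower it and feel about until the hidden bores in its underside find the pins and it drops on, and press frame and plate down against the sprung lifter until they sit fully home. Finish while still gripping the frame and holding it down, without letting go, so that a colleague can close the clamps; do not drop or ram the parts, and leave the tins and weights where they stand.

Things in the scene. Friction and masses are not known exactly. Their poses are not given: they have to be found in the camera images.
- base_slab: Base plate of the mould: flat loose slab of dark anodised alloy 60 (x) x 208 (y) x 16 mm, 0.48 kg, on the bench right of the table. Origin: centre of its underside; z up, y along its length. Two through holes of 10 mm diameter at y = -92 and +92 mm, x = 0, 1 mm chamfers. Lift it across the 60 mm at mid-length, from above. It fits either way round.
- mould_frame: Mould frame: bottomless trough of the same metal, 0.55 kg, right of the table. Origin: centre of its underside; z up, y along its length. 56 (x) x 208 (y) x 42 mm high outside, side walls 8 mm, end blocks 24 mm. Grip across the 56 mm at mid-length, from above. Two blind bores in the underside of the end blocks at y = -92 and +92, x = 0: 10 mm wide, 14 deep, 1 mm chamfer. Fits either way round.
- vibrating_table: Fixed bench vibrating table, grey-green housing 150 x 280 mm, bare steel bed 120 x 280 mm on top, 60 mm above the bench. Origin: centre of its underside; z up, y along its length, knob on the -x face. At each end of the bed (x = +22, y = -128 and +128 mm) stands a clamp stud with wing nut, 88 mm high, its strap swung aside, clear of the mould (reaching in to y = 121).
- bed (a point): Centre of the bed's upper face, axes as the table's. Two locating pins at y = -92 and +92 mm, x = 0: 8 mm in diameter, 28 mm high, 1.5 mm chamfer at the tip. Both mould parts sit centred on it, length along its y. Plate underside above this point: 28 mm on the pin tips, 5 on the lifter pads, 0 home. Frame underside: 28 mm on the pin tips, 21 dropped onto the plate, 16 home.
- lifter (a joint): Stroke of the sprung lifter: two black pads, 18 mm in diameter, at y = -45 and +45 mm on the bed, 5 mm proud, sinking together. 0 = up, 0.005 (m) = flush with the bed, mould home. The spring takes 13.5 N to start and 18.5 N to be flush, the weight of plate and frame (about 10 N) included; it does not lock: let go, it lifts the mould again.
- tin_tall: Sample tin with a blue lid, 67 mm in diameter, 78 mm high, left of the table (bystander); origin at the centre of its underside.
- tin_low: Sample tin, 67 mm in diameter, 50 mm high, left of the table at the back (bystander).
- tin_mid: Sample tin, 67 mm in diameter, 62 mm high, left of the table at the back (bystander).
- weight_big: Scale weight with a knob, 49 mm in diameter, 60 mm high, at the back right of the table (bystander); origin at the centre of its underside.
- weight_mid: Scale weight with a knob, 35 mm in diameter, 46 mm high, beside the bigger one (bystander).

How it is judged:
By the outcome, as a careful person would: the job done as asked, in the order asked, and still so for the second after the job is handed in, while the arm keeps its last pose, push and grip.
It also fails if it takes over 64 s, if anything falls off the work surface, if the arm or the gripper's body presses on something with over 40 N, if the wrist force passes 120 N, or if a joint passes its speed limit or range.

## Working session

There is one attempt and no reset: what is moved stays moved. The work goes in short steps, Python scripts to look and compute and a tool call to move; the robot and the scene stay as the last step left them, time stands still between calls to the robot, and variables do not carry over. Pictures are saved under pics/ and viewed, at most 10 in all, crops included, and the job is handed in when it is done.

```bash
ls; mkdir -p pics; python3 - <<'E'
from rig import env, get_image
import cv2,numpy as np
for n in ("scene","top"):
    d=get_image(n); cv2.imwrite(f"pics/{n}0.png",d["pixels"][:,:,::-1]); print(n,d["K"],np.round(d["extrinsics"],4))
s=env.observe(); print(s)
E
```

```text
pics
rig.py
scene [[518.59173368   0.         272.76039211]
 [  0.         518.59173368 209.80085966]
 [  0.           0.           1.        ]] [[-0.6713 -0.741  -0.0162  0.3118]
 [-0.3179  0.3076 -0.8968  0.2169]
 [ 0.6695 -0.5969 -0.4421  1.0454]
 [ 0.      0.      0.      1.    ]]
top [[531.55764851   0.         280.84695164]
 [  0.         531.55764851 199.99174496]
 [  0.           0.           1.        ]] [[-0.023  -0.9997  0.006  -0.0358]
 [-0.999   0.0228 -0.0372  0.4971]
 [ 0.0371 -0.0068 -0.9993  1.4275]
 [ 0.      0.      0.      1.    ]]
{'time_s': 0.1, 'q': array([-7.65062348e+01,  2.18375523e+01,  7.43808017e+01, -1.30859764e-03,
        8.38592430e+01, -1.23339692e+01]), 'qvel': array([-0.02305567, -0.11675973, -0.25530879, -0.00519954,  0.00258257,
       -0.1184875 ]), 'joint_efforts': array([ 4.26480183e-03, -4.49220049e+01, -2.31656152e+01, -9.77232708e-05,
        3.72105249e-03, -2.86468214e-06]), 'position': array([ 0.23956226, -0.49479316,  0.24176726]), 'tool_rot': array([[ 9.00106964e-01,  4.35668841e-01, -3.38099030e-04],
       [ 4.35668890e-01, -9.00106048e-01,  1.31164059e-03],
       [ 2.67115954e-04, -1.32791606e-03, -9.99999083e-01]]), 'ft_force': array([-0.29140894,  0.14997829, -0.25792956]), 'wrist_torque': array([ 0.01237037,  0.0419681 , -0.00852609]), 'gripper_force': 0.0, 'grip_width': 0.08564028769934236}
```

View pics/scene0.png

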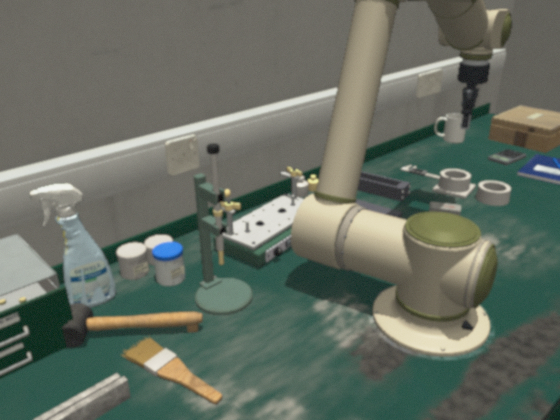

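View pics/top0.png

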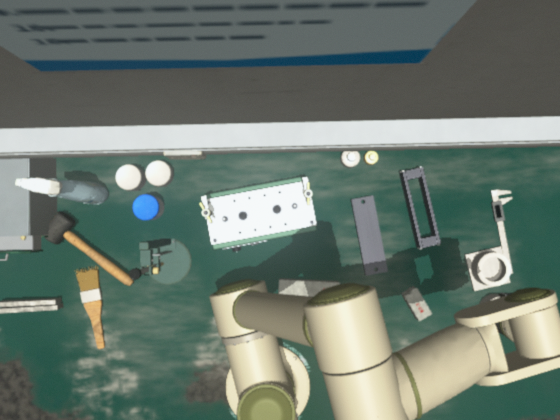

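The top view shows the table at about (260,212), the plate at about (369,235) and the frame at about (420,208). The arm hides the plate and frame in the scene view. I'll enlarge a crop.

```bash
python3 - <<'E'
import cv2
a=cv2.imread("pics/top0.png")[155:285,195:455]; cv2.imwrite("pics/topc.png",cv2.resize(a,None,fx=3,fy=3,interpolation=cv2.INTER_CUBIC))
a=cv2.imread("pics/scene0.png")[155:275,205:475]; a=cv2.convertScaleAbs(a,alpha=1.3,beta=20);cv2.imwrite("pics/scenec.png",cv2.resize(a,None,fx=2.9,fy=2.9,interpolation=cv2.INTER_CUBIC))
E
```

```text
(no output)
```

View pics/topc.png

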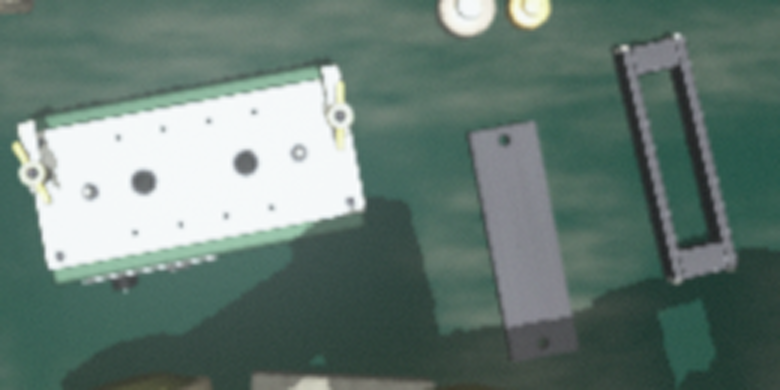

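View pics/scenec.png

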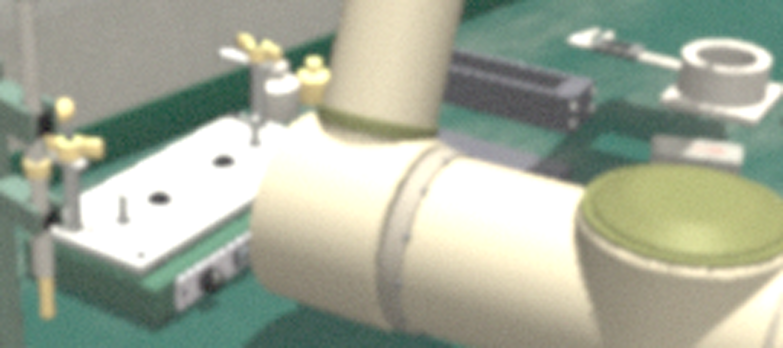

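In the top crop I read the pads at (144,182) and (246,162) and the pin tips at (90,191) and (299,153). The plate holes are at (504,140) and (544,343). The frame's top corners are at (618,48), (684,38), (735,266) and (675,281). In the scene crop the pads are at (160,198) and (223,161), and the pin tips at (123,197) and (255,115).

```bash
cat > h.py <<'E'
import numpy as np
C={"scene":(518.59173368,272.76039211,209.80085966,[[-0.6713,-0.741,-0.0162,0.3118],[-0.3179,0.3076,-0.8968,0.2169],[0.6695,-0.5969,-0.4421,1.0454]]),
"top":(531.55764851,280.84695164,199.99174496,[[-0.023,-0.9997,0.006,-0.0358],[-0.999,0.0228,-0.0372,0.4971],[0.0371,-0.0068,-0.9993,1.4275]])}
def ray(n,p):
    f,cx,cy,E=C[n];E=np.array(E);R=E[:,:3];U,_,V=np.linalg.svd(R);R=U@V
    d=R.T@np.array([(p[0]-cx)/f,(p[1]-cy)/f,1]);return -R.T@E[:,3],d/np.linalg.norm(d)
def plane(n,p,z):
    o,d=ray(n,p);return o+d*(z-o[2])/d[2]
def tri(a,b):
    (o,d),(q,e)=ray("top",a),ray("scene",b)
    s=np.linalg.lstsq(np.c_[d,-e],q-o,rcond=None)[0];A,B=o+d*s[0],q+e*s[1]
    return (A+B)/2,np.linalg.norm(A-B)
def proj(n,X):
    f,cx,cy,E=C[n];E=np.array(E);c=E[:,:3]@X+E[:,3];return np.array([f*c[0]/c[2]+cx,f*c[1]/c[2]+cy])
tc=lambda p:((p[0]+.5)/3-.5+195,(p[1]+.5)/3-.5+155)
sc=lambda p:((p[0]+.5)/2.9-.5+205,(p[1]+.5)/2.9-.5+155)
E
python3 - <<'E'
from h import *
np.set_printoptions(precision=4,suppress=True)
for n,a,b in (("pad+",(144,182),(160,198)),("pad-",(246,162),(223,161)),("pin+",(90,190),(123,197)),("pin-",(299,152.5),(255,115))): print(n,*tri(tc(a),sc(b)))
P=[plane("top",tc(p),.065)for p in((144,182),(246,162))]; Q=[plane("top",tc(p),.088) for p in((90,190),(299,152.5))]
H=[plane("top",tc(p),.016) for p in((504,140),(544,343))]
K=[plane("top",tc(p),.016) for p in((469,132),(536,121),(578,350),(511,360))]
F=[plane("top",tc(p),.042) for p in((618,48),(684,38),(735,266),(675,281))]
for n,X in(("pads",P),("pins",Q),("holes",H)):
    d=X[0]-X[1];print(n,np.mean(X,0),np.linalg.norm(d),np.degrees(np.arctan2(-d[0],d[1])))
for n,X in(("slab",K),("frame",F)):
    d=X[0]+X[1]-X[2]-X[3];w=X[1]-X[0];w2=X[2]-X[3];print(n,np.mean(X,0),np.linalg.norm(d)/2,np.linalg.norm(w),np.linalg.norm(w2),np.degrees(np.arctan2(-d[0],d[1])))
E
```

```text
pad+ [0.4555 0.0522 0.0618] 0.0030561427476833293
pad- [ 0.4709 -0.0364  0.0613] 0.0027422330594615357
pin+ [0.4497 0.0972 0.0814] 0.0028455036955167554
pin- [ 0.4771 -0.082   0.0903] 0.003536680381161239
pads [0.4642 0.0089 0.065 ] 0.08988660716728038 9.78344125338639
pins [0.4645 0.0084 0.088 ] 0.1805702107612508 8.861665275127503
holes [ 0.3961 -0.2826  0.016 ] 0.18477754859157777 -80.48457576883644
slab [ 0.3969 -0.2822  0.016 ] 0.20750293806302444 0.06107924768778238 0.06062345307799578 -81.21961644408555
frame [ 0.4671 -0.4161  0.042 ] 0.20828344167383747 0.0591704354387134 0.054583784414099085 -78.64905505022674
```

```bash
python3 - <<'E'
from h import *
import cv2
np.set_printoptions(precision=4,suppress=True)
ims=[]
g=cv2.imread("pics/top0.png").astype(float)
v=g.min(2)
# bed front/back edges: sub-pixel threshold crossing down columns
def edge(cols,r0,r1,rev):
    pts=[]
    for c in cols:
        col=v[r0:r1,c]; idx=range(len(col)-1)
        for i in (reversed(idx) if rev else idx):
            if (col[i]-140)*(col[i+1]-140)<0:
                pts.append((c,r0+i+(140-col[i])/(col[i+1]-col[i])));break
    p=np.array(pts);k=np.polyfit(p[:,0],p[:,1],1);r=p[:,1]-np.polyval(k,p[:,0]);m=abs(r)<.5;k=np.polyfit(p[m,0],p[m,1],1)
    print(len(p),m.sum(),k,r[m].std());return k
kf=edge(range(222,310),205,250,True);kb=edge(range(216,298),175,206,False)
for k in(kf,kb):
    A,B=[plane("top",(c,np.polyval(k,c)),.06) for c in(220,300)];d=A-B
    th=np.arctan2(-d[0],d[1]);print(np.degrees(th),"offset x'",(A-[.4643,.0087,.06])[:2]@[np.cos(th),np.sin(th)])
# pad centroids
for c,r in((242.7,215.5),(276.7,208.9)):
    w=v[int(r)-5:int(r)+8,int(c)-5:int(c)+8]; W=np.clip(200-w,0,None);W[W<60]=0
    y,x=np.mgrid[int(r)-5:int(r)+8,int(c)-5:int(c)+8];p=((x*W).sum()/W.sum(),(y*W).sum()/W.sum());print(p,plane("top",p,.065))
for c,r in((225,218),(294,206)): print(v[r-4:r+5,c-4:c+6].astype(int))
E
```

```text
82 27 [ -0.2474 304.5039] 0.3082899866240055
74 40 [ -0.2017 238.4432] 0.2612801886772935
12.54127522038822 offset x' -0.07137478901486742
10.129182647404955 offset x' 0.06632696427198506
(np.float64(242.30201713180438), np.float64(215.04448742746615)) [0.4573 0.0541 0.065 ]
(np.float64(276.33622434229545), np.float64(208.83145417750794)) [ 0.4714 -0.0346  0.065 ]
[[245 245 244 244 244 245 246 246 245 245]
 [245 244 237 231 235 241 244 245 245 245]
 [244 235 203 177 184 208 232 242 245 245]
 [243 222 191 167 135 149 204 238 244 246]
 [239 219 221 212 157 135 176 232 245 245]
 [240 219 220 212 158 138 170 229 244 245]
 [243 223 196 175 149 155 196 236 245 245]
 [244 236 218 193 186 209 232 242 245 245]
 [245 244 239 234 232 239 244 245 245 245]]
[[246 245 244 236 232 235 242 245 245 245]
 [245 244 232 197 183 191 222 240 245 245]
 [245 236 200 165 178 175 185 227 243 245]
 [244 224 175 179 220 216 185 218 240 245]
 [244 223 174 176 211 208 183 217 241 245]
 [245 236 195 163 173 174 187 226 243 245]
 [245 243 225 196 187 192 222 240 245 245]
 [246 245 240 233 232 234 240 245 245 246]
 [246 245 245 245 244 245 245 246 246 246]]
```

```bash
python3 - <<'E'
from h import *
import cv2
np.set_printoptions(precision=4,suppress=True)
Q=[plane("top",p,.088) for p in((223.3,218.5),(294.4,205.5))];d=Q[0]-Q[1]
print("pins",np.mean(Q,0),np.linalg.norm(d),np.degrees(np.arctan2(-d[0],d[1])))
v=cv2.imread("pics/top0.png").astype(float).mean(2)
H=[]
for c,r in((363,201),(376,269)):
    w=v[r-4:r+6,c-4:c+5];b=np.median(w);W=np.clip(b-8-w,0,None);y,x=np.mgrid[r-4:r+6,c-4:c+5]
    p=((x*W).sum()/W.sum(),(y*W).sum()/W.sum());print(p);print(w.astype(int));H.append(plane("top",p,.016))
d=H[0]-H[1];print("holes",H,np.mean(H,0),np.linalg.norm(d),np.degrees(np.arctan2(-d[0],d[1])))
E
```

```text
pins [0.4639 0.0101 0.088 ] 0.18438737358307372 9.051062120013198
(np.float64(362.46616729088635), np.float64(200.4621722846442))
[[ 95  98 107 113 119 120 124 133 136]
 [122 124 132 134 136 137 136 137 138]
 [139 135 128 119 117 126 134 140 138]
 [139 135 115  95  81  99 125 137 139]
 [141 130 106  86  68  76 119 135 139]
 [139 133 109  89  75  81 120 135 137]
 [140 136 124 111  99 114 131 138 137]
 [141 140 137 135 129 133 138 137 140]
 [140 138 138 138 138 138 139 139 137]
 [139 141 139 138 140 139 139 138 137]]
(np.float64(377.0), np.float64(270.9310344827586))
[[82 82 80 82 83 81 81 81 83]
 [82 82 81 78 80 81 81 82 82]
 [84 82 79 75 71 75 78 83 81]
 [85 80 74 68 62 64 77 81 82]
 [82 80 74 67 61 61 75 80 83]
 [83 80 73 66 61 67 80 81 81]
 [84 82 79 72 73 78 84 82 82]
 [83 83 82 80 82 82 79 77 77]
 [84 79 79 77 77 75 72 68 68]
 [76 73 71 68 67 67 65 63 62]]
holes [array([ 0.4896, -0.2669,  0.016 ]), array([ 0.2998, -0.3004,  0.016 ])] [ 0.3947 -0.2836  0.016 ] 0.19275132766126754 -79.97664152079196
```

Careful with the scale: shifts go in shares of 50 mm and turns go in shares of 180 degrees. That gives: 0.039 m is 0.78, -0.02045 m is -0.409, 8.25 degrees / 180 = 0.0458.

Call:
{"api": "step_hand", "payload": {"segments": [{"sx":0.78, "sy":-0.409, "sz":0.24, "jaw":0.085}, {"sx":0.78, "sy":-0.409, "sz":0.24, "jaw":0.085}, {"sx":0.78, "sy":-0.409, "sz":0.24, "jaw":0.085}, {"sx":0.78, "sy":-0.409, "sz":0.24, "jaw":0.085}, {"sx":0.78, "sy":-0.409, "sz":0.24, "jaw":0.085}, {"sx":0.78, "sy":-0.409, "sz":0.24, "jaw":0.085}, {"sz":0.6, "twist":0.0458, "jaw":0.085}, {"sz":0.6, "twist":0.0458, "jaw":0.085}, {"jaw":0.085}, {"jaw":0.085}], "force": 60}}

```text
time_s: 1.1
position: [0.3968, -0.2829, 0.1107]
tool_rot: [[0.986, 0.166, -0.0], [0.166, -0.986, 0.0], [-0.0, -0.0, -1.0]]
ft_force: [-0.6, -0.3, 0.2]
grip_width: 0.0851
gripper_force: 0.0
```

```bash
python3 - <<'E'
from rig import env, get_image
import cv2,numpy as np
for n in("scene","top"):
    d=get_image(n); cv2.imwrite(f"pics/{n}1.png",d["pixels"][:,:,::-1])
s=env.observe();R=s["tool_rot"];print(s["position"],np.degrees(np.arctan2(R[1,1],R[0,1])),R[:,2],s["time_s"])
a=cv2.imread("pics/scene1.png")[110:260,250:500];a=cv2.convertScaleAbs(a,alpha=1.3,beta=20)
cv2.imwrite("pics/m1.png",cv2.resize(a,None,fx=3,fy=3,interpolation=cv2.INTER_CUBIC))
E
```

```text
[ 0.39713855 -0.28342567  0.11166518] -80.54050590733013 [ 0.00150997 -0.00170476 -0.99999741] 1.2
```

View pics/m1.png

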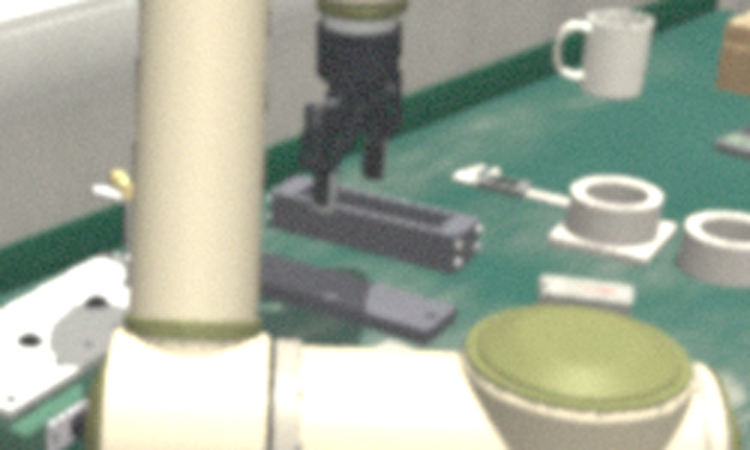

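The crop shows the jaws above the plate. The plate's near hole is at (432,312), and the frame's near-end top corners are at (477,220) and (459,243). I'll triangulate the heights.

```bash
python3 - <<'E'
from h import *
np.set_printoptions(precision=4,suppress=True)
s=lambda p:((p[0]+.5)/3-.5+250,(p[1]+.5)/3-.5+110)
print("hole",*tri((375.8,269),s((432,312))))
print("slab R corner",*tri(tc((578,350)),s((455,309))))
print("frame",*tri(tc((735,266)),s((477,220))),*tri(tc((675,281)),s((459,243))))
H=[plane("top",p,.016) for p in((362.8,201.1),(375.8,269))];d=H[0]-H[1];print(np.mean(H,0),np.linalg.norm(d),np.degrees(np.arctan2(-d[0],d[1])))
E
```

```text
hole [ 0.3038 -0.298   0.0199] 0.004261528368360312
slab R corner [ 0.2977 -0.3286  0.0147] 0.0007533172172362519
frame [ 0.3705 -0.464   0.0407] 0.0011262233138011296 [ 0.3571 -0.413   0.0356] 0.004022525607015682
[ 0.3965 -0.2825  0.016 ] 0.1852284377056711 -80.79445378978554
```

In the tool's units: 0.03 m is 0.6, 0.02 m is 0.4.

Call:
{"api": "step_hand", "payload": {"segments": [{"sz":0.6, "jaw":0.085}, {"sz":0.6, "jaw":0.085}, {"sz":0.4, "jaw":0.085}, {"sz":0.2, "jaw":0.085}, {"sz":0.1, "jaw":0.085}, {"jaw":0.085}, {"jaw":0.05}, {"jaw":0.05}, {"jaw":0.05}, {"jaw":0.05}], "force": 60}}

```text
time_s: 2.2
position: [0.3971, -0.2828, 0.0167]
tool_rot: [[0.987, 0.162, 0.001], [0.162, -0.987, -0.001], [0.001, 0.001, -1.0]]
ft_force: [-2.4, 2.2, 9.9]
grip_width: 0.058
gripper_force: 62.3
```

Call:
{"api": "step_hand", "payload": {"segments": [{"jaw":0.05}, {"jaw":0.05}]}}

```text
time_s: 2.4
position: [0.3971, -0.2828, 0.0167]
tool_rot: [[0.987, 0.162, 0.001], [0.162, -0.987, -0.001], [0.001, 0.002, -1.0]]
ft_force: [-1.3, 2.8, 11.3]
grip_width: 0.0577
gripper_force: 62.3
```

In the tool's units: -0.03 m is -0.6, -0.02 m is -0.4.

Call:
{"api": "step_hand", "payload": {"segments": [{"sz":-0.2, "jaw":0.05}, {"sz":-0.4, "jaw":0.05}, {"sz":-0.6, "jaw":0.05}, {"sz":-0.6, "jaw":0.05}, {"sz":-0.6, "jaw":0.05}, {"jaw":0.05}, {"jaw":0.05}], "force": 60}}

```text
time_s: 3.1
position: [0.3965, -0.2824, 0.1353]
tool_rot: [[0.987, 0.162, 0.0], [0.162, -0.987, -0.0], [0.0, 0.0, -1.0]]
ft_force: [-0.1, -0.6, -5.1]
grip_width: 0.058
gripper_force: 66.5
```

```bash
python3 - <<'E'
from rig import env, get_image
import cv2,numpy as np
d=get_image("top"); cv2.imwrite("pics/top2.png",d["pixels"][:,:,::-1])
s=env.observe();R=s["tool_rot"];print(s["position"],np.degrees(np.arctan2(R[1,1],R[0,1])),s["ft_force"],s["grip_width"])
v=np.array([.4641,.0100])-s["position"][:2];print(R[:2,:2].T@v)
E
```

```text
[ 0.39627548 -0.28206796  0.13450557] -80.66923847714597 [-0.25865072  0.68193079 -4.23778741] 0.0575309481281737
[ 0.11428152 -0.27720657]
```

In the tool's units: -0.035 m is -0.7, -0.03465 m is -0.693.

Call:
{"api": "step_hand", "payload": {"segments": [{"sz":-0.7, "jaw":0.05}, {"sz":-0.7, "jaw":0.05}, {"sx":0.286, "sy":-0.693, "jaw":0.05}, {"sx":0.286, "sy":-0.693, "jaw":0.05}, {"sx":0.286, "sy":-0.693, "jaw":0.05}, {"sx":0.286, "sy":-0.693, "jaw":0.05}, {"sx":0.286, "sy":-0.693, "jaw":0.05}, {"sx":0.286, "sy":-0.693, "jaw":0.05}, {"sx":0.286, "sy":-0.693, "jaw":0.05}, {"sx":0.286, "sy":-0.693, "jaw":0.05}], "force": 60}}

```text
time_s: 4.15
position: [0.4642, 0.0111, 0.2037]
tool_rot: [[0.987, 0.162, -0.003], [0.162, -0.987, 0.001], [-0.003, -0.001, -1.0]]
ft_force: [0.1, 0.2, -4.4]
grip_width: 0.0581
gripper_force: 67.7
```

Call:
{"api": "step_hand", "payload": {"segments": [{"twist":-0.0444, "jaw":0.05}, {"twist":-0.0444, "jaw":0.05}, {"twist":-0.0444, "jaw":0.05}, {"twist":-0.0444, "jaw":0.05}, {"twist":-0.0444, "jaw":0.05}, {"twist":-0.0444, "jaw":0.05}, {"twist":-0.0444, "jaw":0.05}, {"twist":-0.0444, "jaw":0.05}, {"twist":-0.0444, "jaw":0.05}, {"twist":-0.0444, "jaw":0.05}], "force": 60}}

```text
time_s: 5.15
position: [0.464, 0.0096, 0.2036]
tool_rot: [[0.006, 1.0, -0.004], [1.0, -0.006, 0.001], [0.001, -0.004, -1.0]]
ft_force: [-0.4, -0.0, -4.8]
grip_width: 0.0574
gripper_force: 67.7
```

Call:
{"api": "step_hand", "payload": {"segments": [{"twist":-0.0444, "jaw":0.05}, {"twist":-0.0094, "jaw":0.05}, {"jaw":0.05}, {"jaw":0.05}], "force": 60}}

```text
time_s: 5.55
position: [0.4645, 0.0095, 0.2048]
tool_rot: [[-0.154, 0.988, -0.001], [0.988, 0.154, 0.0], [0.001, -0.001, -1.0]]
ft_force: [0.5, -0.1, -3.7]
grip_width: 0.0575
gripper_force: 67.7
```

```bash
cat > st.py <<'E'
from rig import env, get_image
import cv2,numpy as np,sys
np.set_printoptions(precision=4,suppress=True)
def go(x,y,tag=None):
    for n in("scene","top") if tag else ():
        d=get_image(n);cv2.imwrite(f"pics/{n}{tag}.png",d["pixels"][:,:,::-1])
    s=env.observe();R=s["tool_rot"];print(s["time_s"],s["position"],np.degrees(np.arctan2(R[1,1],R[0,1])),s["ft_force"],s["wrist_torque"],s["grip_width"])
    print("tool dxdy",R[:2,:2].T@(np.array([x,y])-s["position"][:2]))
if __name__=="__main__":go(float(sys.argv[1]),float(sys.argv[2]),*sys.argv[3:])
E
python3 st.py .4641 .0100 3
```

```text
5.65 [0.4647 0.0094 0.2051] 8.929320608923023 [ 0.7469 -0.1246 -3.5895] [ 0.0034  0.0296 -0.0203] 0.05762694047700451
tool dxdy [ 0.0006 -0.0005]
```

In the tool's units: 0.03 m is 0.6, 0.02 m is 0.4.

Call:
{"api": "step_hand", "payload": {"segments": [{"sx":0.01, "sy":-0.008, "sz":0.6, "jaw":0.05}, {"sz":0.6, "jaw":0.05}, {"sz":0.4, "jaw":0.05}, {"sz":0.16, "jaw":0.05}, {"jaw":0.05}, {"jaw":0.05}], "force": 60}}

```text
time_s: 6.25
position: [0.4648, 0.0097, 0.1182]
tool_rot: [[-0.157, 0.988, 0.002], [0.988, 0.157, -0.0], [-0.001, 0.001, -1.0]]
ft_force: [0.9, -0.3, -4.0]
grip_width: 0.0574
gripper_force: 67.7
```

```bash
python3 st.py .4641 .0100 4; python3 - <<'E'
import cv2
a=cv2.imread("pics/top4.png")[165:255,190:330];b=cv2.imread("pics/scene4.png")[150:275,200:350]
a=cv2.resize(a,None,fx=4,fy=4,interpolation=cv2.INTER_CUBIC);b=cv2.resize(b,None,fx=4,fy=4,interpolation=cv2.INTER_CUBIC)
cv2.imwrite("pics/m4a.png",a);cv2.imwrite("pics/m4b.png",b)
E
```

```text
6.35 [0.4649 0.0097 0.1184] 9.01871584616174 [-0.2632  0.0662 -4.1564] [0.0317 0.0011 0.0065] 0.05752047665788847
tool dxdy [ 0.0004 -0.0007]
```

View pics/m4a.png

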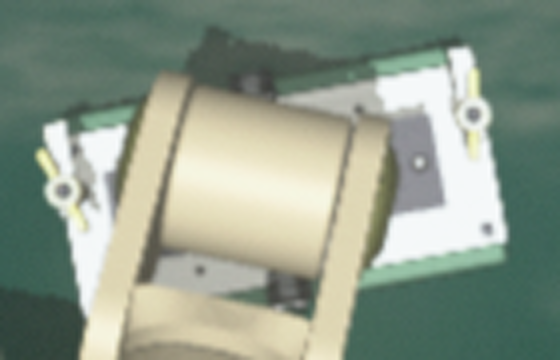

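The near-right hole is at crop (419,161), with the pin showing through it. The right end corners are at (431,112) and (445,204).

```bash
python3 - <<'E'
from h import *
np.set_printoptions(precision=4,suppress=True)
t=lambda p:((p[0]+.5)/4-.5+190,(p[1]+.5)/4-.5+165)
y=np.array([-.157,.988]);T=np.array([.4648,.0097])
h=plane("top",t((419,161)),.1177);c=(plane("top",t((431,112)),.1177)+plane("top",t((445,204)),.1177))/2
print("hole",h,"expect",T-.092*y,"end",c,"expect",T-.104*y)
print("pin-",plane("top",(294.4,205.5),.088),plane("top",(223.3,218.5),.088))
E
```

```text
hole [ 0.4792 -0.08    0.1177] expect [ 0.4792 -0.0812] end [ 0.4808 -0.0919  0.1177] expect [ 0.4811 -0.0931]
pin- [ 0.4784 -0.0809  0.088 ] [0.4494 0.1012 0.088 ]
```

View pics/m4b.png

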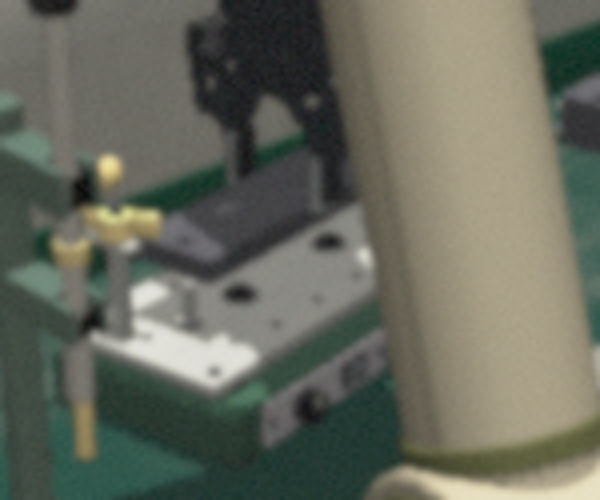

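In the tool's units: 0.006 m is 0.12, 0.005 m is 0.1.

Call:
{"api": "step_hand", "payload": {"segments": [{"sx":-0.014, "sy":-0.014, "sz":0.12, "jaw":0.05}, {"sz":0.1, "jaw":0.05}, {"sz":0.04, "jaw":0.05}, {"sz":0.04, "jaw":0.05}, {"jaw":0.05}], "force": 60}}

```text
time_s: 6.85
position: [0.4638, 0.009, 0.1022]
tool_rot: [[-0.157, 0.988, 0.0], [0.988, 0.157, -0.0], [-0.0, 0.0, -1.0]]
ft_force: [-0.3, -0.4, -2.8]
grip_width: 0.0577
gripper_force: 67.8
```

```bash
python3 st.py .4641 .01
```

```text
6.85 [0.4638 0.009  0.1022] 9.035304858908784 [-0.2769 -0.4345 -2.7952] [-0.043  -0.0657  0.0615] 0.05765419457724164
tool dxdy [0.0009 0.0004]
```

In the tool's units: 0.002 m is 0.04.

Call:
{"api": "step_hand", "payload": {"segments": [{"sz":0.04, "jaw":0.05}, {"sz":0.04, "jaw":0.05}, {"jaw":0.05}], "force": 60}}

```text
time_s: 7.15
position: [0.4641, 0.0089, 0.0983]
tool_rot: [[-0.157, 0.988, 0.001], [0.988, 0.157, -0.0], [-0.001, 0.001, -1.0]]
ft_force: [2.8, -0.8, -3.1]
grip_width: 0.0579
gripper_force: 67.8
```

```bash
python3 st.py .4641 .01
```

```text
7.15 [0.4641 0.0089 0.0983] 9.04458729692923 [ 2.7751 -0.8132 -3.1301] [-0.1859 -0.4831  0.2635] 0.057863513830691375
tool dxdy [0.0011 0.0001]
```

In the tool's units: 0.004 m is 0.08, 0.002 m is 0.04, -0.3 degrees / 180 = -0.0017.

Call:
{"api": "step_hand", "payload": {"segments": [{"sy":0.006, "sz":0.04, "twist":-0.0017, "jaw":0.05}, {"sz":0.08, "jaw":0.05}, {"sz":0.08, "jaw":0.05}, {"jaw":0.05}], "force": 60}}

```text
time_s: 7.55
position: [0.464, 0.0091, 0.0878]
tool_rot: [[-0.162, 0.987, -0.0], [0.987, 0.162, 0.0], [0.0, -0.0, -1.0]]
ft_force: [2.9, -0.3, -5.8]
grip_width: 0.0575
gripper_force: 67.5
```

```bash
python3 st.py .4641 .01
```

```text
7.55 [0.464  0.0091 0.0878] 9.323539938627794 [ 2.9009 -0.2668 -5.7686] [-0.193  -0.4413  0.0586] 0.05754580804912111
tool dxdy [0.0009 0.0002]
```

In the tool's units: 0.003 m is 0.06, 0.002 m is 0.04.

Call:
{"api": "step_hand", "payload": {"segments": [{"sy":0.01, "sz":0.06, "jaw":0.05}, {"sz":0.04, "jaw":0.05}, {"sz":0.02, "jaw":0.05}, {"sz":0.02, "jaw":0.05}, {"jaw":0.05}], "force": 60}}

```text
time_s: 8.05
position: [0.4642, 0.0093, 0.0818]
tool_rot: [[-0.162, 0.987, -0.0], [0.987, 0.162, 0.0], [0.0, -0.0, -1.0]]
ft_force: [-2.0, 0.0, 3.6]
grip_width: 0.0573
gripper_force: 68.6
```

```bash
python3 st.py .4641 .01
```

```text
8.05 [0.4642 0.0093 0.0818] 9.32983318604162 [-2.0457  0.0127  3.5746] [-0.0263  0.3382 -0.0078] 0.05727751615416358
tool dxdy [ 0.0008 -0.    ]
```

In the tool's units: -0.04 m is -0.8, -0.03 m is -0.6.

Call:
{"api": "step_hand", "payload": {"segments": [{"sy":-0.006, "jaw":0.06}, {"jaw":0.085}, {"jaw":0.085}, {"jaw":0.085}, {"sz":-0.4, "jaw":0.085}, {"sz":-0.8, "jaw":0.085}, {"sz":-0.8, "jaw":0.085}, {"sz":-0.6, "jaw":0.085}, {"jaw":0.085}], "force": 60}}

```text
time_s: 8.95
position: [0.4656, 0.0089, 0.215]
tool_rot: [[-0.162, 0.987, 0.008], [0.987, 0.162, -0.002], [-0.003, 0.007, -1.0]]
ft_force: [-0.0, -0.2, -0.5]
grip_width: 0.0852
gripper_force: 0.0
```

```bash
python3 st.py .4671 -.4161 5; python3 - <<'E'
import cv2
a=cv2.imread("pics/top0.png")[160:255,390:450];b=cv2.imread("pics/top5.png")[165:255,190:310]
a=cv2.resize(a,None,fx=6,fy=6,interpolation=cv2.INTER_CUBIC);b=cv2.resize(b,None,fx=3.6,fy=3.6,interpolation=cv2.INTER_CUBIC)
b=cv2.copyMakeBorder(b,0,a.shape[0]-b.shape[0],0,0,cv2.BORDER_CONSTANT)
cv2.imwrite("pics/m5.png",cv2.hconcat([a,b]))
E
```

```text
9.05 [0.4641 0.0092 0.2113] 9.329390832100808 [-0.0666  0.0412 -0.6922] [0.0121 0.0439 0.0156] 0.08487541899308286
tool dxdy [-0.4201 -0.0659]
```

View pics/m5.png

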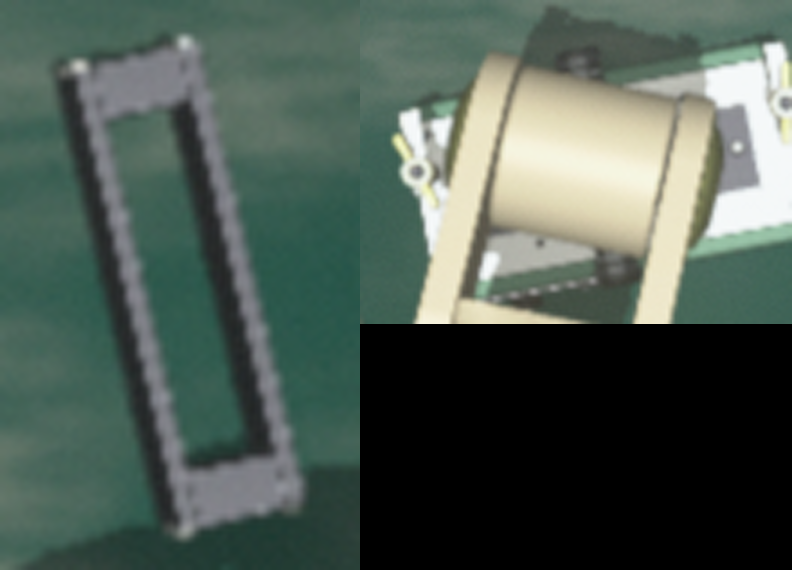

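In the left crop the frame's top face has corners at (77,67), (193,40), (299,500) and (178,532), so its centre is at (186.5,285). That agrees with the earlier estimate. On the right, the plate lies on the bed with the pin through its hole.

In the tool's units: -0.042 m is -0.84, -0.0066 m is -0.132.

Call:
{"api": "step_hand", "payload": {"segments": [{"sx":-0.84, "sy":-0.132, "jaw":0.085}, {"sx":-0.84, "sy":-0.132, "jaw":0.085}, {"sx":-0.84, "sy":-0.132, "jaw":0.085}, {"sx":-0.84, "sy":-0.132, "jaw":0.085}, {"sx":-0.84, "sy":-0.132, "jaw":0.085}, {"sx":-0.84, "sy":-0.132, "jaw":0.085}, {"sx":-0.84, "sy":-0.132, "jaw":0.085}, {"sx":-0.84, "sy":-0.132, "jaw":0.085}, {"sx":-0.84, "sy":-0.132, "jaw":0.085}, {"sx":-0.84, "sy":-0.132, "jaw":0.085}], "force": 60}}

```text
time_s: 10.05
position: [0.4666, -0.4174, 0.2093]
tool_rot: [[-0.162, 0.987, -0.002], [0.987, 0.162, 0.003], [0.003, -0.001, -1.0]]
ft_force: [0.2, 0.1, -0.2]
grip_width: 0.0849
gripper_force: 0.0
```

Call:
{"api": "step_hand", "payload": {"segments": [{"twist":0.0444, "jaw":0.085}, {"twist":0.0444, "jaw":0.085}, {"twist":0.0444, "jaw":0.085}, {"twist":0.0444, "jaw":0.085}, {"twist":0.0444, "jaw":0.085}, {"twist":0.0444, "jaw":0.085}, {"twist":0.0444, "jaw":0.085}, {"twist":0.0444, "jaw":0.085}, {"sz":0.6, "twist":0.0444, "jaw":0.085}, {"sz":0.6, "twist":0.0444, "jaw":0.085}], "force": 60}}

```text
time_s: 11.05
position: [0.4669, -0.4157, 0.1492]
tool_rot: [[0.946, 0.326, -0.001], [0.326, -0.946, 0.001], [-0.0, -0.001, -1.0]]
ft_force: [0.8, -0.7, -1.1]
grip_width: 0.0853
gripper_force: 0.0
```

Call:
{"api": "step_hand", "payload": {"segments": [{"sz":0.6, "twist":0.0444, "jaw":0.085}, {"jaw":0.085}, {"jaw":0.085}, {"jaw":0.085}], "force": 60}}

```text
time_s: 11.45
position: [0.4675, -0.4165, 0.1226]
tool_rot: [[0.98, 0.199, 0.001], [0.199, -0.98, -0.002], [0.001, 0.002, -1.0]]
ft_force: [-0.2, -0.6, 0.3]
grip_width: 0.0852
gripper_force: 0.0
```

```bash
python3 st.py .4671 -.4161 6
```

```text
11.55 [ 0.4675 -0.4164  0.1227] -78.57187390162802 [-0.5759  0.6994  0.4859] [-0.0117 -0.0114  0.0293] 0.08502244627936037
tool dxdy [-0.0003 -0.0004]
```

In the tool's units: 0.03 m is 0.6, 0.02 m is 0.4.

Call:
{"api": "step_hand", "payload": {"segments": [{"sz":0.6, "jaw":0.085}, {"sz":0.6, "jaw":0.085}, {"sz":0.4, "jaw":0.085}, {"sz":0.2, "jaw":0.085}, {"sz":0.09, "jaw":0.085}, {"jaw":0.085}, {"jaw":0.045}, {"jaw":0.045}, {"jaw":0.045}, {"jaw":0.045}], "force": 80}}

```text
time_s: 12.55
position: [0.4677, -0.417, 0.0286]
tool_rot: [[0.981, 0.196, 0.002], [0.196, -0.981, -0.003], [0.001, 0.003, -1.0]]
ft_force: [0.1, -1.1, 6.7]
grip_width: 0.0543
gripper_force: 87.2
```

Call:
{"api": "step_hand", "payload": {"segments": [{"jaw":0.045}, {"jaw":0.045}]}}

```text
time_s: 12.75
position: [0.4677, -0.417, 0.0286]
tool_rot: [[0.981, 0.196, 0.002], [0.196, -0.981, -0.003], [0.001, 0.003, -1.0]]
ft_force: [-1.4, -0.8, 6.0]
grip_width: 0.0544
gripper_force: 87.2
```

```bash
python3 st.py .4671 -.4161
```

```text
12.75 [ 0.4677 -0.417   0.0286] -78.66975656918824 [-1.3874 -0.7702  6.0084] [-0.0031  0.1172 -0.0135] 0.05441704109895814
tool dxdy [-0.0004 -0.001 ]
```

In the tool's units: -0.035 m is -0.7, -0.025 m is -0.5.

Call:
{"api": "step_hand", "payload": {"segments": [{"sz":-0.2, "jaw":0.045}, {"sz":-0.5, "jaw":0.045}, {"sz":-0.7, "jaw":0.045}, {"sz":-0.7, "jaw":0.045}, {"sz":-0.7, "jaw":0.045}, {"sz":-0.7, "jaw":0.045}, {"jaw":0.045}, {"jaw":0.045}], "force": 80}}

```text
time_s: 13.55
position: [0.4668, -0.4155, 0.2014]
tool_rot: [[0.981, 0.197, -0.0], [0.197, -0.981, 0.001], [-0.0, -0.001, -1.0]]
ft_force: [-0.5, 0.7, -5.0]
grip_width: 0.0546
gripper_force: 86.2
```

Call:
{"api": "step_hand", "payload": {"segments": [{"sx":0.16, "sy":-0.838, "jaw":0.045}, {"sx":0.16, "sy":-0.838, "jaw":0.045}, {"sx":0.16, "sy":-0.838, "jaw":0.045}, {"sx":0.16, "sy":-0.838, "jaw":0.045}, {"sx":0.16, "sy":-0.838, "jaw":0.045}, {"sx":0.16, "sy":-0.838, "jaw":0.045}, {"sx":0.16, "sy":-0.838, "jaw":0.045}, {"sx":0.16, "sy":-0.838, "jaw":0.045}, {"sx":0.16, "sy":-0.838, "jaw":0.045}, {"sx":0.16, "sy":-0.838, "jaw":0.045}], "force": 80}}

```text
time_s: 14.55
position: [0.4619, 0.0125, 0.2]
tool_rot: [[0.981, 0.196, -0.004], [0.196, -0.981, 0.001], [-0.004, -0.002, -1.0]]
ft_force: [0.8, -0.6, -5.4]
grip_width: 0.0546
gripper_force: 86.6
```

Call:
{"api": "step_hand", "payload": {"segments": [{"twist":-0.0444, "jaw":0.045}, {"twist":-0.0444, "jaw":0.045}, {"twist":-0.0444, "jaw":0.045}, {"twist":-0.0444, "jaw":0.045}, {"twist":-0.0444, "jaw":0.045}, {"twist":-0.0444, "jaw":0.045}, {"twist":-0.0444, "jaw":0.045}, {"twist":-0.0444, "jaw":0.045}, {"twist":-0.0444, "jaw":0.045}, {"twist":-0.0444, "jaw":0.045}]}}

```text
time_s: 15.55
position: [0.4621, 0.0108, 0.1998]
tool_rot: [[-0.029, 1.0, -0.004], [1.0, 0.029, 0.001], [0.001, -0.004, -1.0]]
ft_force: [0.4, -0.0, -4.6]
grip_width: 0.0545
gripper_force: 87.0
```

Call:
{"api": "step_hand", "payload": {"segments": [{"twist":-0.0444, "jaw":0.045}, {"jaw":0.045}, {"jaw":0.045}, {"jaw":0.045}]}}

```text
time_s: 15.95
position: [0.4629, 0.0106, 0.2012]
tool_rot: [[-0.159, 0.987, -0.001], [0.987, 0.159, 0.0], [0.001, -0.001, -1.0]]
ft_force: [0.1, -0.3, -4.3]
grip_width: 0.0541
gripper_force: 87.0
```

```bash
python3 st.py .4641 .0092
```

```text
15.95 [0.4629 0.0106 0.2012] 9.170593791557556 [ 0.071  -0.3103 -4.2887] [0.0114 0.0029 0.0619] 0.0541299833724393
tool dxdy [-0.0016  0.0009]
```

In the tool's units: 0.03 m is 0.6, -0.0012 m is -0.024.

Call:
{"api": "step_hand", "payload": {"segments": [{"sx":-0.024, "sy":0.018, "sz":0.6, "jaw":0.045}, {"sz":0.5, "jaw":0.045}, {"sz":0.24, "jaw":0.045}, {"sz":0.08, "jaw":0.045}, {"jaw":0.045}, {"jaw":0.045}, {"jaw":0.045}], "force": 80}}

```text
time_s: 16.65
position: [0.4647, 0.0094, 0.1316]
tool_rot: [[-0.162, 0.987, 0.002], [0.987, 0.162, -0.0], [-0.001, 0.001, -1.0]]
ft_force: [0.1, -0.3, -4.3]
grip_width: 0.0543
gripper_force: 86.9
```

```bash
python3 st.py .4641 .0092 7; python3 - <<'E'
import cv2
a=cv2.imread("pics/top7.png")[165:255,190:330]
cv2.imwrite("pics/m7.png",cv2.resize(a,None,fx=5,fy=5,interpolation=cv2.INTER_CUBIC))
E
```

```text
16.75 [0.4646 0.0095 0.1314] 9.318741882380431 [-0.4472 -0.3975 -5.1995] [-0.0156  0.0844  0.0472] 0.054401264602374405
tool dxdy [-0.0002 -0.0005]
```

View pics/m7.png

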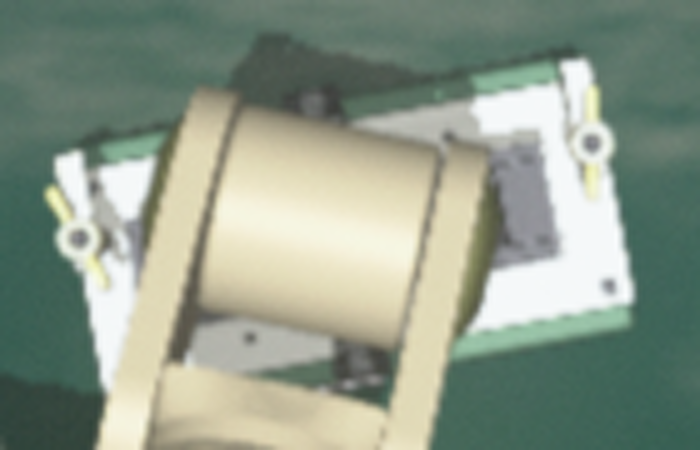

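The frame's right end corners are at about (541,143) and (558,253).

```bash
python3 - <<'E'
from h import *
t=lambda p:((p[0]+.5)/5-.5+190,(p[1]+.5)/5-.5+165)
y=np.array([-.160,.987])
c=(plane("top",t((541,143)),.1448)+plane("top",t((558,253)),.1448))[:2]/2
print(c,"TCP expect",np.array([.4646,.0094])-.104*y,"pins want",plane("top",(294.4,205.5),.088)[:2]-.012*y)
E
```

```text
[ 0.47979764 -0.09166373] TCP expect [ 0.48124  -0.093248] pins want [ 0.4802857  -0.09277369]
```

In the tool's units: 0.008 m is 0.16, -0.0003 m is -0.006.

Call:
{"api": "step_hand", "payload": {"segments": [{"sx":-0.012, "sy":-0.006, "sz":0.16, "jaw":0.045}, {"sz":0.08, "jaw":0.045}, {"sz":0.04, "jaw":0.045}, {"sz":0.02, "jaw":0.045}, {"sz":0.02, "jaw":0.045}, {"jaw":0.045}], "force": 80}}

```text
time_s: 17.35
position: [0.4642, 0.0089, 0.1148]
tool_rot: [[-0.162, 0.987, 0.0], [0.987, 0.162, 0.0], [-0.0, 0.0, -1.0]]
ft_force: [-0.1, 0.0, -4.3]
grip_width: 0.0544
gripper_force: 87.2
```

```bash
python3 st.py .4641 .0092
```

```text
17.35 [0.4642 0.0089 0.1148] 9.32966003380641 [-0.0594  0.0131 -4.2991] [ 0.0356 -0.0618 -0.0465] 0.05443650018023088
tool dxdy [ 0.0003 -0.    ]
```

In the tool's units: 0.001 m is 0.02.

Call:
{"api": "step_hand", "payload": {"segments": [{"sz":0.02, "jaw":0.045}, {"sz":0.02, "jaw":0.045}, {"sz":0.02, "jaw":0.045}, {"jaw":0.045}], "force": 80}}

```text
time_s: 17.75
position: [0.4642, 0.0089, 0.1117]
tool_rot: [[-0.162, 0.987, 0.0], [0.987, 0.162, 0.0], [-0.0, 0.0, -1.0]]
ft_force: [1.4, 0.6, -4.6]
grip_width: 0.0546
gripper_force: 87.2
```

```bash
python3 st.py .4641 .0092
```

```text
17.75 [0.4642 0.0089 0.1117] 9.323666764726978 [ 1.4119  0.6333 -4.5682] [ 0.0707 -0.054  -0.0584] 0.054614427385789435
tool dxdy [ 0.0004 -0.    ]
```

Careful with the scale: shifts go in shares of 50 mm and turns go in shares of 180 degrees. That gives: 0.001 m is 0.02.

Call:
{"api": "step_hand", "payload": {"segments": [{"sz":0.02, "jaw":0.045}, {"sz":0.02, "jaw":0.045}, {"sz":0.02, "jaw":0.045}, {"jaw":0.045}], "force": 80}}

```text
time_s: 18.15
position: [0.4643, 0.0088, 0.1093]
tool_rot: [[-0.162, 0.987, 0.001], [0.987, 0.162, -0.0], [-0.0, 0.001, -1.0]]
ft_force: [-1.4, -0.4, 4.4]
grip_width: 0.0549
gripper_force: 88.2
```

```bash
python3 st.py .4641 .0092
```

```text
18.15 [0.4643 0.0088 0.1093] 9.331944683941472 [-1.3835 -0.3903  4.3959] [ 0.0847  0.339  -0.0007] 0.0548991605210357
tool dxdy [ 0.0004 -0.0001]
```

Call:
{"api": "step_hand", "payload": {"segments": [{"sz":0.02, "jaw":0.045}, {"sz":0.02, "jaw":0.045}, {"jaw":0.045}], "force": 80}}

```text
time_s: 18.45
position: [0.4643, 0.0089, 0.1073]
tool_rot: [[-0.162, 0.987, 0.001], [0.987, 0.162, -0.0], [-0.0, 0.001, -1.0]]
ft_force: [-2.5, 0.4, 6.5]
grip_width: 0.0544
gripper_force: 88.4
```

```bash
python3 st.py .4641 .0092
```

```text
18.45 [0.4643 0.0089 0.1073] 9.332228998331514 [-2.5152  0.3805  6.5321] [ 0.098   0.4635 -0.033 ] 0.054374945867634264
tool dxdy [ 0.0004 -0.0001]
```

In the tool's units: 0.001 m is 0.02, -0.0002 m is -0.004.

Call:
{"api": "step_hand", "payload": {"segments": [{"sy":-0.004, "sz":0.02, "jaw":0.045}, {"sz":0.02, "jaw":0.045}, {"sz":0.02, "jaw":0.045}, {"jaw":0.045}], "force": 100}}

```text
time_s: 18.85
position: [0.4642, 0.0088, 0.1048]
tool_rot: [[-0.162, 0.987, 0.001], [0.987, 0.162, -0.0], [-0.001, 0.001, -1.0]]
ft_force: [-3.0, 1.2, 10.6]
grip_width: 0.0542
gripper_force: 107.8
```

```bash
python3 st.py .4641 .0092
```

```text
18.85 [0.4642 0.0088 0.1048] 9.331396140499375 [-2.9791  1.1757 10.6233] [ 0.2475  0.5708 -0.0161] 0.054212867140170796
tool dxdy [ 0.0004 -0.0001]
```

Call:
{"api": "step_hand", "payload": {"segments": [{"sz":0.01, "jaw":0.045}, {"jaw":0.045}], "force": 100}}

```text
time_s: 19.05
position: [0.4642, 0.0088, 0.1047]
tool_rot: [[-0.162, 0.987, 0.002], [0.987, 0.162, -0.0], [-0.001, 0.002, -1.0]]
ft_force: [-5.4, 0.4, 15.6]
grip_width: 0.0536
gripper_force: 108.7
```

```bash
python3 st.py .4641 .0092
```

```text
19.05 [0.4642 0.0088 0.1047] 9.337531425675294 [-5.3972  0.3951 15.6413] [ 0.2384  0.8954 -0.0988] 0.05361815779641423
tool dxdy [ 0.0004 -0.0001]
```

In the tool's units: 0.0005 m is 0.01, -0.0004 m is -0.008.

Call:
{"api": "step_hand", "payload": {"segments": [{"sy":-0.008, "sz":0.01, "jaw":0.045}, {"sz":0.01, "jaw":0.045}, {"jaw":0.045}, {"jaw":0.045}, {"jaw":0.045}], "force": 100}}

```text
time_s: 19.55
position: [0.4642, 0.0088, 0.1047]
tool_rot: [[-0.162, 0.987, 0.003], [0.987, 0.162, -0.001], [-0.001, 0.003, -1.0]]
ft_force: [-7.8, 2.9, 27.1]
grip_width: 0.0542
gripper_force: 110.0
```

```bash
python3 st.py .4641 .0092 9; python3 - <<'E'
import cv2
a=cv2.imread("pics/scene9.png")[150:275,200:350]
cv2.imwrite("pics/m9.png",cv2.resize(a,None,fx=4,fy=4,interpolation=cv2.INTER_CUBIC))
E
```

```text
19.65 [0.4642 0.0088 0.1046] 9.33921139339454 [-7.5177  2.7345 26.4659] [ 0.4245  1.3552 -0.0687] 0.05418064722154317
tool dxdy [ 0.0004 -0.    ]
```

View pics/m9.png

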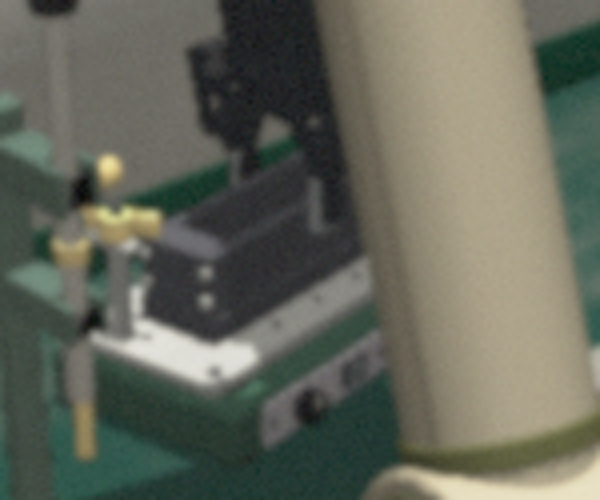

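The frame and plate sit flush on the bed at (215,340) with no gap. The tool doesn't go any lower under 26 N of push, so they are fully home.

```bash
python3 -c "
from rig import env, get_image
print(env.close_job())"
```

```text
the job is handed in; nothing more can be done
None
```

The plate is on the pins and the frame is over it, both pressed fully home. I handed the job in at about 20 s with the gripper still holding the frame down at about 26 N; the job printed no verdict.

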